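# Lock the slide magazines in the sloped loader cradle

### The arm

A 6-joint arm with a two-finger parallel gripper is mounted at the origin on the work surface. World frame = base frame: x ahead of the robot, y to its left, z up, the work surface at z = 0. Lengths are in m, angles in rad, forces in N, time in s.
With the tool pointing down it reaches from about 0.35 to 0.975 m from the base axis. Payload 7.1 kg.
Tool frame: the origin (TCP) lies between the finger pads; the fingertips stand 11 mm ahead of it and the grasp point (between the pads) lies 8 mm behind it; z points along the fingers, y is the line along which they close (so a half turn about z gives the same grasp; the last joint's range is limited). The gripper opens to 88 mm and grips with 3 to 60 N. Pads are 20 mm wide; open, the fingers measure 115 mm over their backs; the gripper's body (75 mm by 178 mm) begins 61 mm behind the grasp point.
Start: joints at [-0.019, 0.423, 1.63, -0, 1.089, -0.019], TCP at [0.625, 0, 0.234] pointing down, gripper open.
Joint ranges: [-3, 3], [-0.9, 2.11], [0.09, 2.58], [-1.31, 4.45], [0.11, 2.69], [-2.54, 2.54]. Speed limits (rad/s): [2.39, 2.39, 3.01, 3.14, 3.14, 3.14].

### API

Orientations are given as a unit quaternion [x, y, z, w].
In Python, from rig import arm gives the robot as it stands.
- The arm moves only by the tool send_rows, never from a script. Its argument "plan" is a list of rows, each a list of 3 entries, a list of its own where there are three numbers: the shift along the tool's x, y, z in mm, then the turn, a rotation vector about the tool's x, y, z in degrees, then the opening, from 0 (shut) to 1 (fully open). A call has exactly 10 rows; each row shifts and turns the commanded pose from where the row before left it, along the tool's axes as they then stand; what a row does not reach is not made up. A row lasts 1/8 s, in which the tool goes at most 62.5 mm and 10.7 degrees, less where a joint would pass 70% of its speed; a pose out of reach is approached as far as the arm can. A call with a gripper value outside its range is refused whole. The fingers move at their own pace and stop on an object; the grip force is fixed at half the most. Time passes only in rows, so rows that do not move let the fingers close, or fill a call up. It gives the time, the measured TCP pose, the force, the opening and the grip force at its end, in the units of the state.
- arm.observe(): the state, without advancing time (a new reading comes with each control period).
- arm.camera(name): name is "scene" or "side" or "wrist"; returns the picture (480x640x3 uint8, blue, green, red); there is no depth.
- arm.calibration(name): a dict with "camera_matrix" (3x3 intrinsics, pixels), "world_to_cam" (4x4, takes a point from world to camera coordinates); the wrist camera has in their place "hand_eye" (4x4, takes a point from camera to tool coordinates, whose origin is the TCP and whose axes are the flange's). Camera axes: x right, y down, z forward; pixel columns grow to the right and rows downward; lengths in m; the calibration is good to about 2 mm. A picture is of the moment at which its call begins: read the wrist's pose just before it. calibration takes no time and is no camera call.
- arm.job_done(): hands the job in; it is judged then, once.
Trained networks look in the newest picture that a camera, given by its name, has taken for a name from the list of things; names that differ only in an ending like _2 or _b are one class to them, and where a whole thing is asked for, a point or a joint stands for the part that bears it (a point fixed in the world has none). Each returns a list of dicts, best first, with "score" (0 to 1); they miss things now and then, are a little off and sometimes report something else, mostly with a low value. They report only what shows in the picture. A call takes as long as a camera call.
- arm.boxes_of(target, camera): "extent" ([left, top, right, bottom] in pixels, round what is visible of it).
The state is a dict: "clock": time; "q": joint angles; "joint_velocities": joint speeds; "joint_torque": joint torques, N m; "tool_pos": TCP position; "ee_rot": TCP orientation; "wrist_force": force on the tool from outside, world axes, zero at the start; "ft_torque": the same for the moment, N m; "gripper_width": opening from 0.0 (shut) to 1.0 (fully open); "gripper_force": force on a finger pad.
Only numpy, scipy, OpenCV 4.12 (cv2) and the standard library are available. Lean on these libraries where they do the work, as an engineer would, in place of code of your own. Each camera call takes 0.05 s, during which the arm holds its last target. There are 200 camera calls.

### The job

Lock the slide magazines into the sloped cradle: lay the aluminium retaining bar across the two black ears so that it lies flat in their pockets, let go of it, then push the orange-handled locking pin through the bar's eye and the ear on the side of the green-capped post, fully home until its collar rests on the bar. Leave the jar, bottle, beaker, boxes and dish around it where they are.

Things in the scene. Friction and masses are not known exactly. Their poses are not given: they have to be found in the camera images.
- saddle: seat of the sloped slide-loader cradle, fixed. Origin midway between the two black ears, in their top plane, 120 mm above the table; z: normal of the slope, 30 degrees from vertical, leaning to the low front (robot) side; x up the slope; y level, ear to ear. Ears: black plates 57 (x) by 20 mm thick, |y| 46 to 98 mm. Yellow slide magazines between them reach up to z = -10 mm
- bore_a (a point): mouth of the 17 mm bore through one ear (along the slope's normal, open below), in the ear's top plane; at y = +68 mm from the seat's origin. 8 mm high lips on the ears form the bar's pocket: 45 mm wide up the slope (lips 22.5 mm either side of the bore) and 185 mm long, from the one ear's outer lip to the other's
- bore_b (a point): the same for the other ear, at y = -68 mm from the seat's origin
- cradle: the cradle's white base, 200 by 200 mm, 15 mm high, fixed; origin on the table under the seat's origin; it reaches 90 mm to the front (-x) and 110 mm to the back. A fixed gooseneck lamp rises from its back edge, at x = 100 mm, to 270 mm above the table; its black head, 52 mm in diameter, hangs over the high side at x = 40 to 100 mm, y = 0, 228 to 270 mm above the table
- green_post: green-capped marker post, fixed behind one of the two ears, at the high side of the cradle; 82 mm tall, cap 26 mm in diameter; origin at its foot, 15 mm above the table. It marks the ear that takes the pin
- red_post: red-capped marker post, the same size, behind the other ear; origin at its foot
- bar: aluminium retaining bar, 40 (x) by 180 (y) by 8 mm, flat on the table; a 22 mm eye through it near each end, at y = +-68 mm; on top in the middle a blue grip fin 14 mm thick (x), 60 mm long (y), from 8 to 38 mm above the underside. Origin: centre of the underside; z up. The same either way round
- pin: locking pin, upright in the white rack: round orange handle 24 mm in diameter from z = 5 to 55 mm, steel collar 36 mm in diameter from z = 0 to 5, steel shaft 13 mm in diameter from z = 0 to -58 mm, the last 8 mm tapered to 7 mm. Origin: centre of the collar's underside; z along the pin towards the handle
- pin_rack: white rack block 60 (x) by 130 (y) by 65 mm high, fixed; the pin stands in its 16 mm middle bore, 62 mm deep. Two markers 13 mm thick stand in it at y = +-45 mm, up to 122 mm (+y) and 116 mm (-y) above the table: grip the pin with the fingers on its +x and -x sides. Origin: centre of the underside
- stain_jar: amber glass jar, 44 mm in diameter, 50 mm high, loose, beside the bar; not to be disturbed; origin under its centre
- oil_bottle: small amber bottle, 40 mm in diameter, 85 mm high, loose; not to be disturbed; origin under its centre
- beaker: clear beaker, 72 mm in diameter, 85 mm high, loose; not to be disturbed; origin under its centre
- tip_box: pipette-tip box with yellow lid, 72 by 102 by 59 mm, loose; not to be disturbed; origin under its centre
- slide_box: white slide box, 90 (x) by 150 (y) by 32 mm, loose; not to be disturbed; origin under its centre
- petri_dish: open petri dish, 70 mm in diameter, 16 mm high, loose; not to be disturbed; origin under its centre

How it is judged:
By the outcome, as a careful person would: the job done as asked, in the order asked, and still so for the second after the job is handed in, with the robot touching nothing.
It also fails if it takes over 61 s, if anything falls off the work surface, if the arm or the gripper's body presses on something with over 40 N, if the wrist force passes 120 N, or if a joint passes its speed limit or range.

## Working session

There is one attempt and no reset: what is moved stays moved. The work goes in short steps, Python scripts to look and compute and a tool call to move; the robot and the scene stay as the last step left them, time stands still between calls to the robot, and variables do not carry over. Pictures are saved under pics/ and viewed, at most 10 in all, crops included, and the job is handed in when it is done.

Besides the shell and the picture viewer there is one more tool, called in YAML: its name, and indented under it one key for each argument. send_rows: Moves the arm, as the interface text tells. Its arguments: {"type":"object","properties":{"plan":{"type":"array","items":{"type":"array"}}},"required":["plan"]}

```bash
mkdir -p pics; ls; python3 - <<'E'
from rig import arm
import cv2, numpy as np
np.set_printoptions(precision=4,suppress=True)
s=arm.observe(); print(s)
for c in ["scene","side","wrist"]:
    im=arm.camera(c); cv2.imwrite(f"pics/{c}0.png",im)
    k=arm.calibration(c); print(c,{a:np.array(b) for a,b in k.items()})
    for t in ["saddle","green_post","red_post","bar","pin","pin_rack","stain_jar","oil_bottle","beaker","tip_box","slide_box","petri_dish","cradle"]:
        try: r=arm.boxes_of(t,c)
        except Exception as e: r=[];print(e)
        print(t,[(np.round(d["extent"]).tolist(),round(d["score"],2)) for d in r[:2]])
print(arm.observe()["clock"])
E
```

```text
pics
{'clock': 0.0, 'q': array([-0.019 ,  0.4238,  1.6307,  0.    ,  1.0886, -0.019 ]), 'joint_velocities': array([-0.001 ,  0.0016, -0.001 , -0.0012,  0.0006,  0.0011]), 'joint_torque': array([  0.0013, -54.4622, -27.3671,   0.0643,   0.0227,  -0.0002]), 'tool_pos': array([0.6245, 0.0001, 0.2329]), 'ee_rot': array([ 0.7071,  0.7071, -0.0005, -0.0006]), 'wrist_force': array([-0.4801, -0.31  ,  0.3227]), 'ft_torque': array([0.0221, 0.0696, 0.0081]), 'gripper_force': 0.0, 'gripper_width': 0.9998783079211508}
scene {'camera_matrix': array([[463.702 ,   0.    , 329.5026],
       [  0.    , 463.702 , 234.5394],
       [  0.    ,   0.    ,   1.    ]]), 'world_to_cam': array([[-0.5981,  0.8014, -0.0108,  0.3044],
       [ 0.5282,  0.384 , -0.7573, -0.2057],
       [-0.6027, -0.4587, -0.653 ,  1.339 ],
       [ 0.    ,  0.    ,  0.    ,  1.    ]])}
saddle [([282.0, 225.0, 372.0, 284.0], 0.81), ([469.0, 274.0, 490.0, 306.0], 0.25)]
green_post [([309.0, 296.0, 323.0, 330.0], 0.67)]
red_post [([261.0, 258.0, 277.0, 294.0], 0.69)]
bar [([221.0, 184.0, 265.0, 232.0], 0.93), ([263.0, 261.0, 274.0,
[... 1834 characters left out ...]
6],
       [ 0.    ,  0.    ,  0.    ,  1.    ]])}
saddle [([216.0, 20.0, 376.0, 319.0], 0.94)]
green_post [([377.0, 89.0, 418.0, 124.0], 0.8)]
red_post [([376.0, 87.0, 413.0, 126.0], 0.71)]
bar [([186.0, 390.0, 239.0, 451.0], 0.67), ([216.0, 16.0, 369.0, 321.0], 0.47)]
pin [([216.0, 20.0, 371.0, 320.0], 0.6)]
pin_rack []
stain_jar [([214.0, 17.0, 373.0, 324.0], 0.17)]
oil_bottle []
beaker [([358.0, 398.0, 421.0, 435.0], 0.82), ([186.0, 388.0, 239.0, 450.0], 0.38)]
tip_box []
slide_box [([218.0, 17.0, 374.0, 320.0], 0.24)]
petri_dish [([48.0, 199.0, 118.0, 264.0], 0.77), ([214.0, 20.0, 377.0, 322.0], 0.61)]
cradle [([182.0, 20.0, 486.0, 320.0], 0.67), ([374.0, 88.0, 415.0, 125.0], 0.56)]
2.1
```

View pics/scene0.png

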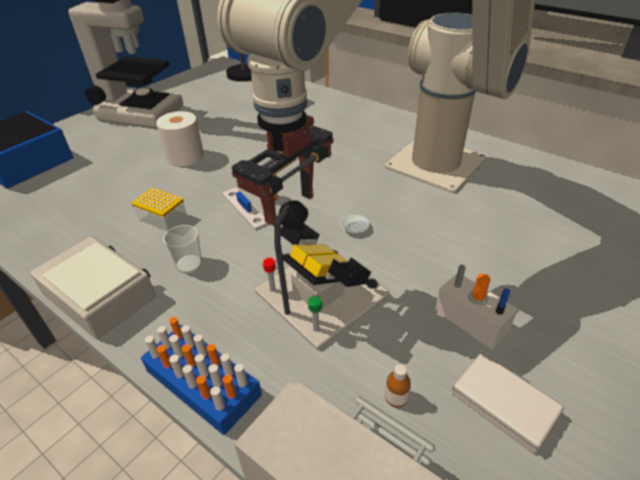

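View pics/wrist0.png

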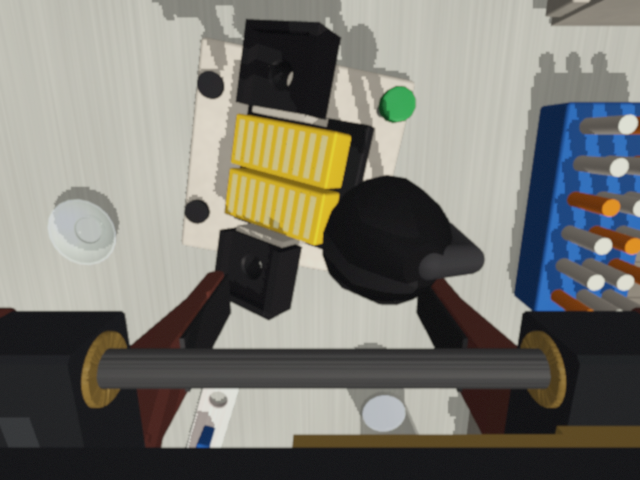

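View pics/side0.png

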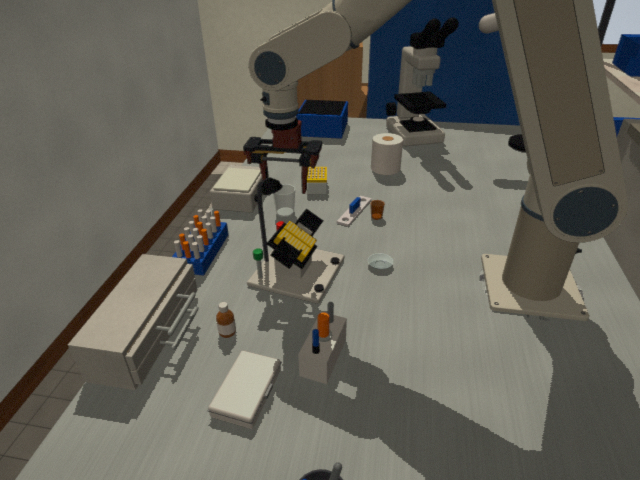

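The scene view shows the cradle centrally (ears at about (300,235) and (350,270)), green post (316,303), bar at (245,205), rack at (478,300) with the orange pin at (481,287). The wrist view shows the bores at about (254,266) and (283,77), with the green cap at (398,104) on the +y side. In the side view the jar (377,211) is beside the bar.

```bash
cat > h.py <<'E'
from rig import arm
import cv2, numpy as np
from scipy.spatial.transform import Rotation as R
np.set_printoptions(precision=4,suppress=True)
def pose(s=None):
    s=s or arm.observe(); T=np.eye(4); T[:3,:3]=R.from_quat(s["ee_rot"]).as_matrix(); T[:3,3]=s["tool_pos"]; return T
def cam(c,T=None):
    k=arm.calibration(c); K=np.array(k["camera_matrix"])
    W=np.array(k["world_to_cam"]) if c!="wrist" else np.linalg.inv((pose() if T is None else T)@np.array(k["hand_eye"]))
    return K,W
def plane(uv,z,KW):
    K,W=KW; C=np.linalg.inv(W); d=C[:3,:3]@np.linalg.inv(K)@[uv[0],uv[1],1]; o=C[:3,3]
    return o+d*(z-o[2])/d[2]
def proj(P,KW):
    K,W=KW; p=(np.atleast_2d(P)@W[:3,:3].T+W[:3,3])@K.T; return p[:,:2]/p[:,2:]
def tri(*obs):
    Ps=[(K@W[:3],uv) for uv,(K,W) in obs]
    A=np.array([r for P,uv in Ps for r in (uv[0]*P[2]-P[0],uv[1]*P[2]-P[1])])
    v=np.linalg.svd(A)[2][-1]; return v[:3]/v[3]
def go(p,Rm=None):
    T=pose(); d=T[:3,:3].T@(np.array(p)-T[:3,3])*1000
    print("shift mm (tool now)",d.round(1))
    if Rm is not None: print("turn deg",R.from_matrix(T[:3,:3].T@Rm).as_rotvec(degrees=True).round(2)," shift after turn",(Rm.T@(np.array(p)-T[:3,3])*1000).round(1))
E
python3 - <<'E'
from h import *
w=cam("wrist");s=cam("scene");d=cam("side")
print("bores",plane((254,266),.12,w),plane((283,77),.12,w))
print("green",plane((398,104),.097,w))
print("fin",plane((205,437),.038,w), "eye",plane((218,399),.008,w))
c=lambda b:((b[0]+b[2])/2,(b[1]+b[3])/2)
print("pin",tri((c([469,274,491,305]),s),(c([319,312,334,342]),d)))
print("jar",plane((377,218),0,d)); print("bar",plane((243,208),.008,s),plane((352,211),.008,d))
print("bottle",plane((400,404),0,s),"beaker",plane((184,268),0,s),"petri",plane((82,231),.008,w))
print("rack top",[plane(p,.065,s) for p in [(458,278),(502,307)]])
E
```

```text
bores [ 0.5729 -0.0226  0.12  ] [0.5985 0.1091 0.12  ]
green [0.6796 0.0941 0.097 ]
fin [ 0.4918 -0.255   0.038 ] eye [ 0.5002 -0.2288  0.008 ]
pin [0.4695 0.3167 0.0867]
jar [ 0.4026 -0.2661  0.    ]
bar [ 0.4852 -0.2911  0.008 ] [ 0.4835 -0.2829  0.008 ]
bottle [0.7097 0.2969 0.    ] beaker [ 0.7114 -0.2503 -0.    ] petri [ 0.3738 -0.0236  0.008 ]
rack top [array([0.4481, 0.268 , 0.065 ]), array([0.4685, 0.364 , 0.065 ])]
```

send_rows:
  plan:
    - [[0,0,-50],[0,0,0],1]
    - [[0,0,-30],[0,0,0],1]
    - [[-45,-23,0],[0,0,0],1]
    - [[-45,-23,0],[0,0,0],1]
    - [[-45,-23,0],[0,0,0],1]
    - [[-45,-23,0],[0,0,0],1]
    - [[-45,-23,0],[0,0,0],1]
    - [[-45,-23,0],[0,0,0],1]
    - [[0,0,0],[0,0,0],1]
    - [[0,0,0],[0,0,0],1]

```text
clock: 3.35
tool_pos: [0.4871, -0.2698, 0.3137]
ee_rot: [0.707, 0.707, 0.0, -0.0]
wrist_force: [0.4, -0.1, -1.2]
gripper_width: 1.0
gripper_force: 0.0
```

```bash
python3 - <<'E'
from h import *
s=arm.observe(); print(s["clock"],s["tool_pos"],s["q"])
im=arm.camera("wrist"); cv2.imwrite("pics/wbar.png",im)
print(arm.boxes_of("bar","wrist")[:1],arm.boxes_of("stain_jar","wrist")[:1])
np.save("Tbar.npy",pose(s))
E
```

```text
3.35 [ 0.4871 -0.2698  0.3137] [-0.5273  0.2374  1.7027  0.0004  1.2014 -0.5268]
[{'extent': [282.1, 141.2, 354.7, 286.5], 'score': 0.75}] [{'extent': [232.5, 180.4, 269.3, 224.3], 'score': 0.66}]
```

View pics/wbar.png

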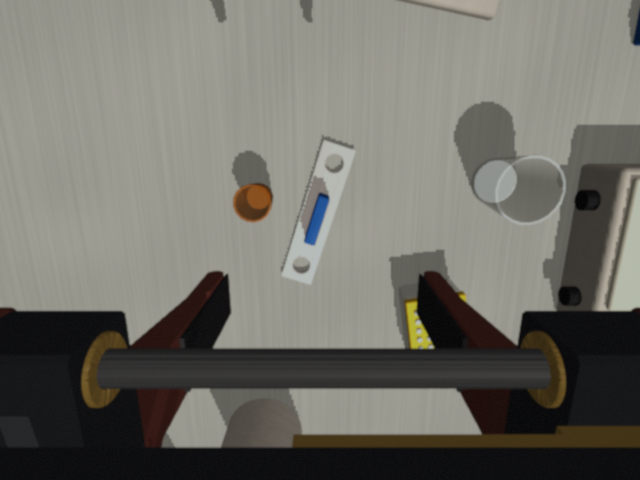

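The picture shows the bar centred at about (318,212): eyes at (334,162) and (301,265), blue fin centred at (317,219). The amber jar is at (252,202), left of the bar.

```bash
python3 - <<'E'
from h import *
T=np.load("Tbar.npy"); w=cam("wrist",T)
im=cv2.imread("pics/wbar.png"); hsv=cv2.cvtColor(im,cv2.COLOR_BGR2HSV)
m=cv2.inRange(hsv,(100,120,40),(130,255,255)); m[:, :270]=0; m[:,360:]=0; m[280:]=0
r=cv2.minAreaRect(cv2.findNonZero(m)); print(r)
c=plane(r[0],.036,w); b=cv2.boxPoints(r); 
e1=plane((334,162),.008,w); e2=plane((301.5,264.5),.008,w); d=e1-e2
print("fin",c,"eyes",e1,e2,np.linalg.norm(d),(e1+e2)/2,"yaw",np.degrees(np.arctan2(-d[0],d[1])))
B=[plane(p,.038,w) for p in b]; print(np.array(B))
hm=cv2.inRange(hsv,(5,150,30),(20,255,255)); ys,xs=np.nonzero(hm); k=(xs<280); print("jar",plane((252,205),.02,w), xs[k].min(),xs[k].max())
E
```

```text
((316.3853759765625, 218.77957153320312), (10.740352630615234, 50.640254974365234), 17.52556800842285)
fin [ 0.4791 -0.2918  0.036 ] eyes [ 0.5003 -0.2281  0.008 ] [ 0.459  -0.3583  0.008 ] 0.1365542704449127 [ 0.4796 -0.2932  0.008 ] yaw -17.58474688599323
[[ 0.4639 -0.3187  0.038 ]
 [ 0.4822 -0.2611  0.038 ]
 [ 0.494  -0.2649  0.038 ]
 [ 0.476  -0.3227  0.038 ]]
jar [ 0.4013 -0.2781  0.02  ] 0 271
```

send_rows:
  plan:
    - [[0,0,0],[0,0,8.8],0.45]
    - [[0,0,0],[0,0,8.75],0.45]
    - [[-24,-0.6,30],[0,0,0],0.45]
    - [[0,0,50],[0,0,0],0.45]
    - [[0,0,50],[0,0,0],0.45]
    - [[0,0,50],[0,0,0],0.45]
    - [[0,0,40],[0,0,0],0.45]
    - [[0,0,20],[0,0,0],0.45]
    - [[0,0,0],[0,0,0],0.45]
    - [[0,0,0],[0,0,0],0.45]

```text
clock: 4.75
tool_pos: [0.4801, -0.2925, 0.0745]
ee_rot: [0.806, 0.591, 0.0, 0.001]
wrist_force: [0.3, -0.1, -0.3]
gripper_width: 0.453
gripper_force: 0.0
```

```bash
python3 - <<'E'
from h import *
a=np.radians(-17.55); x=np.array([np.cos(a),np.sin(a),0]); y=np.array([-np.sin(a),np.cos(a),0])
Rm=np.column_stack([y,x,[0,0,-1]]); go([.4793,-.2925,.026],Rm)
im=arm.camera("side"); cv2.imwrite("pics/s2.png",cv2.resize(im[140:300,280:440],(640,640)))
E
```

```text
shift mm (tool now) [-0.2 -0.8 48.5]
turn deg [0.07 0.02 0.06]  shift after turn [-0.2 -0.8 48.5]
```

View pics/s2.png

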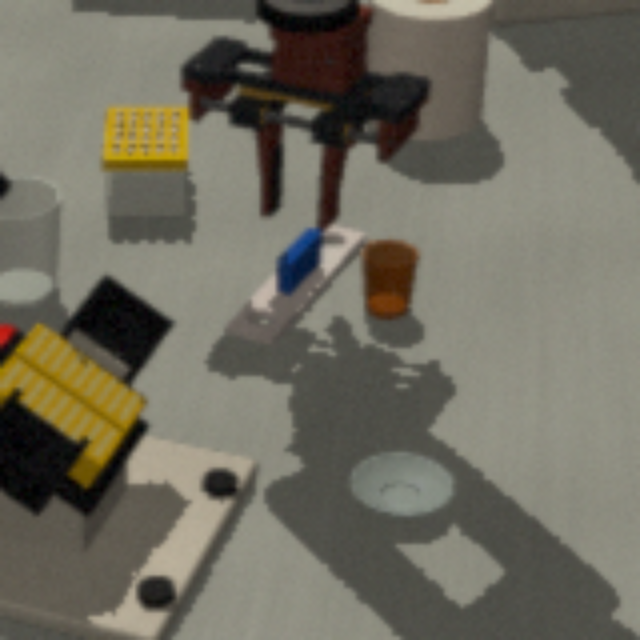

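The fingers straddle the fin line above the bar, and the jar at crop (390,280) stays clear. I descend and grip, then lift.

send_rows:
  plan:
    - [[-0.2,-0.8,24],[0,0,0],0.45]
    - [[0,0,20],[0,0,0],0.45]
    - [[0,0,4],[0,0,0],0.45]
    - [[0,0,0],[0,0,0],0.45]
    - [[0,0,0],[0,0,0],0]
    - [[0,0,0],[0,0,0],0]
    - [[0,0,0],[0,0,0],0]
    - [[0,0,0],[0,0,0],0]
    - [[0,0,0],[0,0,0],0]
    - [[0,0,0],[0,0,0],0]

```text
clock: 6.05
tool_pos: [0.4787, -0.2928, 0.0261]
ee_rot: [0.807, 0.591, 0.0, 0.0]
wrist_force: [-0.1, 0.5, 5.8]
gripper_width: 0.157
gripper_force: 30.0
```

```bash
cat > sad.py <<'E'
from h import *
def saddle(ox,oy,yaw):
    a=np.radians(yaw); h=np.array([np.cos(a),np.sin(a),0]); y=np.array([-np.sin(a),np.cos(a),0]); Z=np.array([0,0,1.])
    c,s=np.cos(np.pi/6),np.sin(np.pi/6); T=np.eye(4); T[:3,:3]=np.column_stack([h*c+Z*s,y,Z*c-h*s]); T[:3,3]=[ox,oy,.12]; return T
def draw(im,S,KW,k):
    o=im.copy(); t=np.linspace(0,2*np.pi,40)
    def pl(P,col): cv2.polylines(o,[np.int32(k*proj(np.array(P)@S[:3,:3].T+S[:3,3],KW)*16+8*k*0)],True,col,1,cv2.LINE_AA,4)
    for sg in (1,-1):
        pl([(8.5e-3*np.cos(q),sg*.068+8.5e-3*np.sin(q),0) for q in t],(0,255,0))
        for z,col in ((0,(255,255,0)),(.008,(0,0,255))): pl([(x,sg*y,z) for x,y in ((-.0285,.046),(.0285,.046),(.0285,.098),(-.0285,.098))],col)
        pl([(x,sg*y,.008) for x,y in ((-.0225,.046),(.0225,.046),(.0225,.0925),(-.0225,.0925))],(255,0,255))
    return o
E
python3 - <<'E'
from sad import *
T0=np.eye(4);T0[:3,:3]=R.from_quat([.7071,.7071,-.0005,-.0006]).as_matrix();T0[:3,3]=[.6245,.0001,.2329]; np.save("T0.npy",T0)
im=cv2.imread("pics/wrist0.png"); K=4
g=np.uint8(255*(im/255.)**.45); big=cv2.resize(g,None,fx=K,fy=K,interpolation=cv2.INTER_CUBIC)
o=draw(big,saddle(.5857,.0433,-11),cam("wrist",T0),K)
cv2.imwrite("pics/ov1.png",np.hstack([o[40:500,900:1400][:,:395],o[840:1300,820:1230][:,:400]]))
E
```

```text
(no output)
```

View pics/ov1.png

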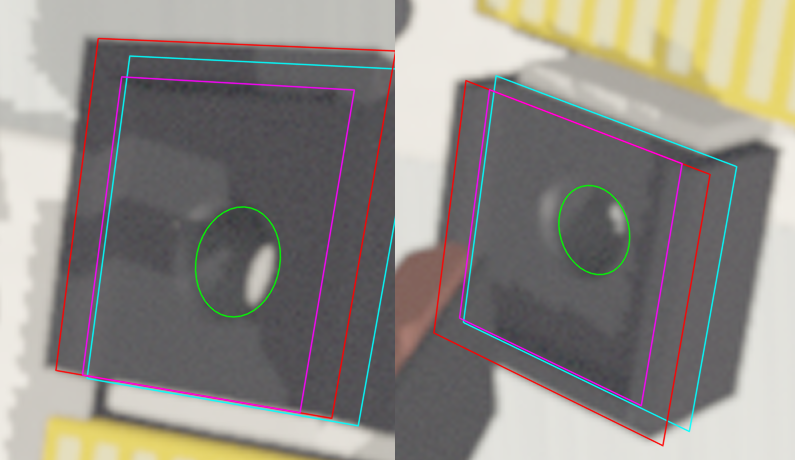

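send_rows:
  plan:
    - [[0,0,-20],[0,0,0],0]
    - [[0,0,-50],[0,0,0],0]
    - [[0,0,-50],[0,0,0],0]
    - [[0,0,-50],[0,0,0],0]
    - [[0,0,-50],[0,0,0],0]
    - [[0,0,-50],[0,0,0],0]
    - [[0,0,-30],[0,0,0],0]
    - [[0,0,0],[0,0,-6.5],0]
    - [[0,0,0],[0,0,0],0]
    - [[0,0,0],[0,0,0],0]

```text
clock: 7.3
tool_pos: [0.4777, -0.2922, 0.3253]
ee_rot: [0.773, 0.635, -0.0, -0.001]
wrist_force: [-0.5, 0.0, -2.0]
gripper_width: 0.16
gripper_force: 30.0
```

```bash
python3 - <<'E'
from sad import *
S=saddle(.5841,.0436,-11); Rm=np.column_stack([S[:3,1],S[:3,0],-S[:3,2]])
s=arm.observe(); print(s["clock"],s["tool_pos"],s["gripper_width"],s["wrist_force"])
im=arm.camera("wrist"); g=np.uint8(255*(im/255.)**.6); cv2.imwrite("pics/whold.png",g)
go((S@[0,0,.146,1])[:3],Rm)
k=arm.calibration("wrist"); K=np.array(k["camera_matrix"]); H=np.linalg.inv(k["hand_eye"])
P=np.array([[.068,0,.018],[-.068,0,.018],[.09,.02,.018],[.09,-.02,.018],[.03,0,-.012],[-.03,0,-.012]]); print(proj(P,(K,H)))
E
```

```text
7.3 [ 0.4777 -0.2922  0.3253] 0.16036409433436505 [-0.4592  0.0209 -1.9618]
shift mm (tool now) [349.9 -33.6  78.9]
turn deg [-30.08   0.01  -0.15]  shift after turn [350.  -67.8  51.8]
[[323.3231 144.0159]
 [323.5049 405.8147]
 [370.3109  90.677 ]
 [276.2618  90.7568]
 [323.4344 246.0303]
 [323.5232 379.5056]]
```

View pics/whold.png

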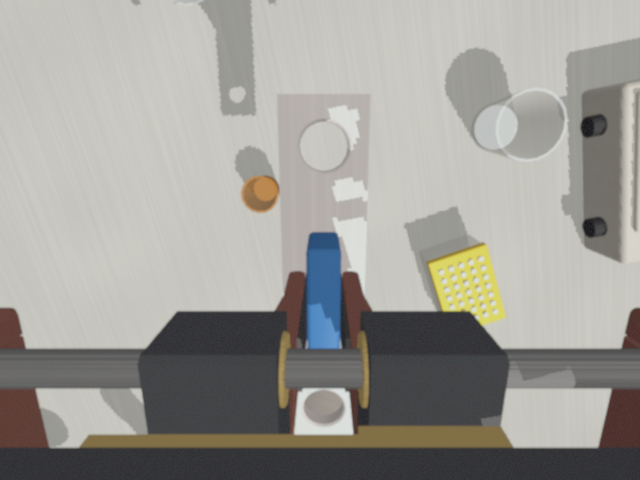

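The picture shows the held bar square in the hand: eyes at (324.5,146) and (323,406.5) against predictions (323,144) and (323.5,406). So the camera bias is near 0 sideways, and the bar sits about -1 mm along tool x.

send_rows:
  plan:
    - [[0,0,0],[-10,0,0],0]
    - [[0,0,0],[-10,0,0],0]
    - [[0,0,0],[-10,0,-0.15],0]
    - [[50,-9.7,7.4],[0,0,0],0]
    - [[50,-9.7,7.4],[0,0,0],0]
    - [[50,-9.7,7.4],[0,0,0],0]
    - [[50,-9.7,7.4],[0,0,0],0]
    - [[50,-9.7,7.4],[0,0,0],0]
    - [[50,-9.7,7.4],[0,0,0],0]
    - [[51,-9.7,7.4],[0,0,0],0]

```text
clock: 8.6
tool_pos: [0.512, 0.0581, 0.2462]
ee_rot: [0.745, 0.614, 0.164, 0.2]
wrist_force: [0.2, -1.0, -2.1]
gripper_width: 0.159
gripper_force: 30.0
```

```bash
python3 - <<'E'
from sad import *
S=saddle(.5841,.0436,-11); Rm=np.column_stack([S[:3,1],S[:3,0],-S[:3,2]])
s=arm.observe(); print(s["clock"],s["tool_pos"],s["q"],s["wrist_force"])
go((S@[0,.001,.146,1])[:3],Rm)
T=pose()
im=arm.camera("wrist"); g=np.uint8(255*(im/255.)**.45); cv2.imwrite("pics/wsad.png",im); np.save("Tsad.npy",T)
o=draw(cv2.resize(g,None,fx=2,fy=2),S,cam("wrist",T),2); cv2.imwrite("pics/wsad_o.png",o[:560,240:1040])
E
```

```text
8.6 [0.512  0.0581 0.2462] [ 0.2015  0.0902  2.17   -0.4733  0.4354  0.7798] [ 0.1774 -1.0269 -2.1186]
shift mm (tool now) [0.5 0.6 0.1]
turn deg [-0.04  0.05  0.02]  shift after turn [0.5 0.6 0.1]
```

View pics/wsad_o.png

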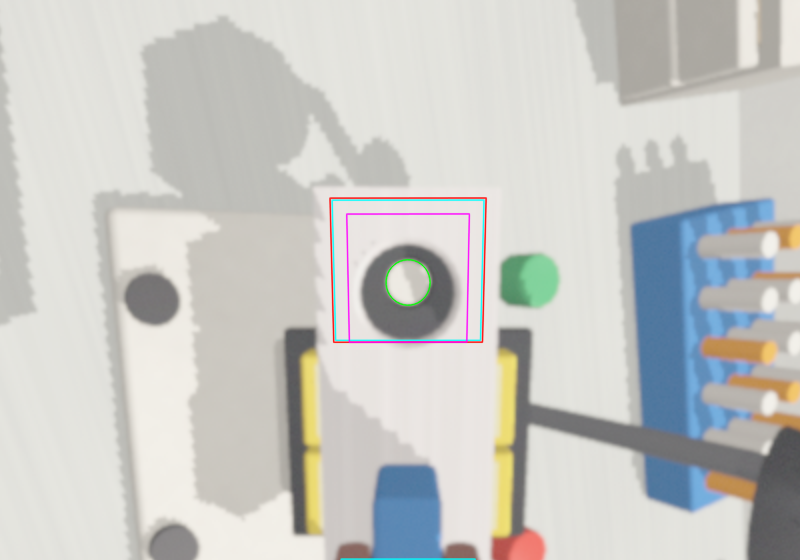

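The white bore seen through the bar's eye at (408,283) coincides with the modelled bore, so the saddle pose is confirmed. I lower the bar along the slope's normal.

send_rows:
  plan:
    - [[0.5,0.6,30],[0,0,0],0]
    - [[0,0,30],[0,0,0],0]
    - [[0,0,20],[0,0,0],0]
    - [[0,0,14],[0,0,0],0]
    - [[0,0,10],[0,0,0],0]
    - [[0,0,7],[0,0,0],0]
    - [[0,0,4],[0,0,0],0]
    - [[0,0,4],[0,0,0],0]
    - [[0,0,0],[0,0,0],0]
    - [[0,0,0],[0,0,0],0]

```text
clock: 9.9
tool_pos: [0.5713, 0.0457, 0.1442]
ee_rot: [0.745, 0.615, 0.164, 0.2]
wrist_force: [-0.4, -0.3, -2.7]
gripper_width: 0.159
gripper_force: 30.0
```

```bash
python3 - <<'E'
from sad import *
S=saddle(.5841,.0436,-11); Rm=np.column_stack([S[:3,1],S[:3,0],-S[:3,2]])
s=arm.observe(); print(s["clock"],s["wrist_force"])
go((S@[0,.001,.026,1])[:3],Rm)
E
```

```text
9.9 [-0.374  -0.3423 -2.7301]
shift mm (tool now) [ 1.4 -0.9  1.4]
turn deg [-0.    0.02  0.1 ]  shift after turn [ 1.4 -0.9  1.4]
```

send_rows:
  plan:
    - [[0.7,-0.4,0.5],[0,0,0],0]
    - [[0.5,-0.4,0.5],[0,0,0],0]
    - [[0,0,0.6],[0,0,0],0]
    - [[0,0,0],[0,0,0],0]
    - [[0,0,0],[0,0,0],0]
    - [[0,0,0],[0,0,0],0]
    - [[0,0,0],[0,0,0],0]
    - [[0,0,0],[0,0,0],0]
    - [[0,0,0],[0,0,0],0]
    - [[0,0,0],[0,0,0],0]

```text
clock: 11.15
tool_pos: [0.5714, 0.047, 0.1427]
ee_rot: [0.745, 0.615, 0.165, 0.2]
wrist_force: [-5.5, 1.8, 6.2]
gripper_width: 0.155
gripper_force: 30.0
```

```bash
python3 - <<'E'
from sad import *
S=saddle(.5841,.0436,-11); Rm=np.column_stack([S[:3,1],S[:3,0],-S[:3,2]])
s=arm.observe(); print(s["clock"],s["wrist_force"])
go((S@[0,.001,.026,1])[:3],Rm)
im=arm.camera("side"); a=im[170:320,235:385]; im2=arm.camera("scene"); b=im2[190:340,245:395]
cv2.imwrite("pics/place.png",np.uint8(255*(np.hstack([cv2.resize(x,(400,400),interpolation=cv2.INTER_CUBIC) for x in (a,b)])/255.)**.5))
E
```

```text
11.15 [-5.4915  1.8152  6.1946]
shift mm (tool now) [ 0.1 -0.   0.2]
turn deg [0.02 0.   0.11]  shift after turn [ 0.1 -0.   0.2]
```

View pics/place.png

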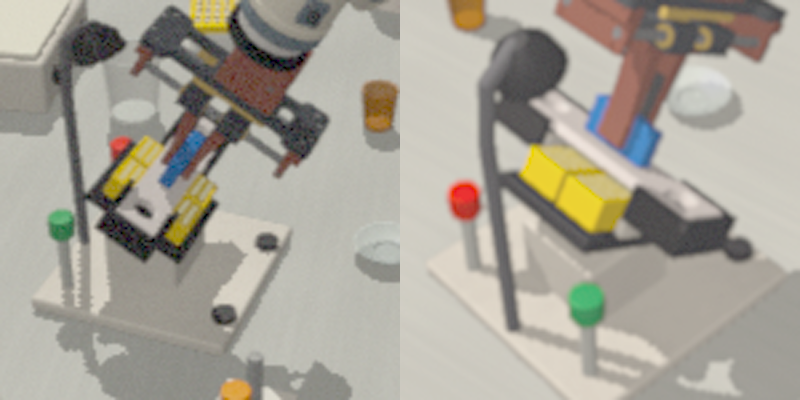

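Contact normal to the slope at the expected depth (about 10 N), and the bar lies within the ears in both views. I release and back off along the normal.

send_rows:
  plan:
    - [[0,0,0],[0,0,0],0.35]
    - [[0,0,0],[0,0,0],0.35]
    - [[0,0,0],[0,0,0],0.35]
    - [[0,0,0],[0,0,0],0.35]
    - [[0,0,-10],[0,0,0],0.35]
    - [[0,0,-30],[0,0,0],0.35]
    - [[0,0,-40],[0,0,0],0.35]
    - [[0,0,-40],[0,0,0],0.35]
    - [[0,0,0],[0,0,0],0.8]
    - [[0,0,0],[0,0,0],0.8]

```text
clock: 12.5
tool_pos: [0.513, 0.0582, 0.2458]
ee_rot: [0.745, 0.615, 0.164, 0.2]
wrist_force: [-0.4, 0.3, 0.2]
gripper_width: 0.537
gripper_force: 0.0
```

```bash
python3 - <<'E'
from sad import *
S=saddle(.5841,.0436,-11)
s=arm.observe(); print(s["clock"],s["wrist_force"],s["tool_pos"])
T=pose(); im=arm.camera("wrist"); g=np.uint8(255*(im/255.)**.45); np.save("T3.npy",T); cv2.imwrite("pics/w3.png",im)
o=draw(cv2.resize(g,None,fx=2,fy=2),S,cam("wrist",T),2); cv2.imwrite("pics/w3_o.png",o[100:700,240:1040])
sc=arm.camera("scene"); print(arm.boxes_of("pin","scene")[0]); sd=arm.camera("side"); print(arm.boxes_of("pin","side")[0])
cv2.imwrite("pics/sc3.png",sc);cv2.imwrite("pics/sd3.png",sd)
go([.468,.317,.30])
E
```

```text
12.5 [-0.3561  0.2995  0.167 ] [0.513  0.0582 0.2458]
{'extent': [469.5, 273.2, 490.0, 306.2], 'score': 0.87}Traceback (most recent call last):
  File "<stdin>", line 6, in <module>
IndexError: list index out of range
```

View pics/w3_o.png

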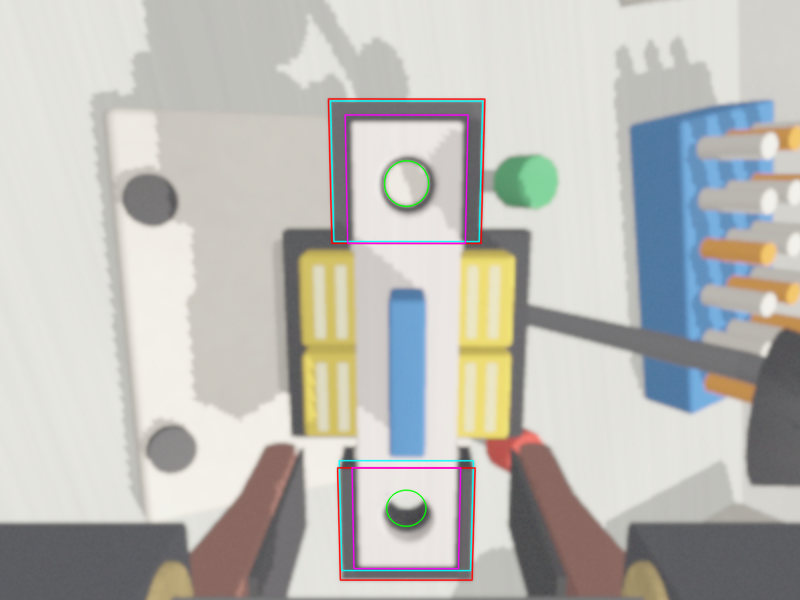

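The bar lies fully inside the pocket outline with both bores showing through its eyes (green-post bore at (407,184)). Next is the pin, so I level the tool and move over the rack.

send_rows:
  plan:
    - [[0,0,-20],[10,0,0],0.8]
    - [[0,0,-20],[10,0,0],0.8]
    - [[0,0,-20],[10,0,0],0.8]
    - [[41,-16,0],[0,0,0],0.8]
    - [[41,-16,0],[0,0,0],0.8]
    - [[41,-16,0],[0,0,0],0.8]
    - [[41,-16,0],[0,0,0],0.8]
    - [[41,-16,0],[0,0,0],0.8]
    - [[41,-5,0],[0,0,0],0.8]
    - [[0,0,0],[0,0,0],0.8]

```text
clock: 14.0
tool_pos: [0.4569, 0.3212, 0.2981]
ee_rot: [0.771, 0.637, 0.001, 0.004]
wrist_force: [0.3, -0.2, 0.1]
gripper_width: 0.8
gripper_force: 0.0
```

```bash
python3 - <<'E'
from h import *
s=arm.observe(); print(s["clock"],s["tool_pos"],s["ee_rot"],s["q"])
T=pose(); np.save("T4.npy",T); im=arm.camera("wrist"); cv2.imwrite("pics/w4.png",im)
for t in ["pin","pin_rack"]: print(t,[(np.round(r["extent"],1),r["score"]) for r in arm.boxes_of(t,"wrist")[:2]])
hsv=cv2.cvtColor(im,cv2.COLOR_BGR2HSV); w=cam("wrist",T)
print("pin expected px",proj([[.4695,.3167,.12],[.4695,.3167,.07]],w))
m=cv2.inRange(hsv,(3,130,60),(22,255,255)); n,l,st,ce=cv2.connectedComponentsWithStats(m)
for i in range(1,n):
    if st[i,4]>40: print("orange",st[i],ce[i])
m=cv2.inRange(hsv,(100,120,40),(130,255,255)); n,l,st,ce=cv2.connectedComponentsWithStats(m)
for i in range(1,n):
    if st[i,4]>40: print("blue",st[i],ce[i])
E
```

```text
14.0 [0.4569 0.3212 0.2981] [0.771  0.6369 0.0009 0.0045] [ 0.596   0.2541  1.7178 -0.0095  1.1671  0.7897]
pin [(array([321.3, 189.1, 356.1, 226.9]), 0.86), (array([439.3, 414.3, 446.9, 435. ]), 0.75)]
pin_rack [(array([310.6, 138.1, 369.6, 269. ]), 0.62)]
pin expected px [[336.2961 219.6288]
 [334.2599 209.0179]]
orange [532 176  39  34 853] [548.3154 191.5463]
orange [329 196  26  32 637] [341.0314 212.0188]
orange [ 128  332   37   76 1370] [141.9715 370.0788]
orange [495 333  24  75 756] [508.713  374.4101]
orange [485 334  12  14  87] [489.4023 341.2299]
orange [182 390  18  56 237] [190.9114 418.3376]
orange [ 243  425  397   22 5678] [470.7675 438.6613]
blue [334 156  15  16 176] [341.0568 163.6761]
```

```bash
python3 - <<'E'
from h import *
T=np.load("T4.npy"); w=cam("wrist",T)
p=plane((341.7,214.3),.12,w); b=[plane((341.5,164.5),z,w) for z in (.122,.116)]
print(p,b,[np.linalg.norm((q-p)[:2]) for q in b],[np.degrees(np.arctan2(-(q-p)[0],(q-p)[1])) for q in b])
def chk(): # rack edges by canny lines along image vertical
    im=cv2.imread("pics/w4.png"); g=cv2.cvtColor(im,cv2.COLOR_BGR2GRAY)
    L=cv2.createLineSegmentDetector().detect(g)[0][:,0]
    for x1,y1,x2,y2 in L:
        if 290<min(x1,x2) and max(x1,x2)<400 and 110<min(y1,y2) and max(y1,y2)<300 and np.hypot(x2-x1,y2-y1)>25:
            P,Q=plane((x1,y1),.065,w),plane((x2,y2),.065,w); d=Q-P
            print(np.round([x1,y1,x2,y2]),P[:2],Q[:2],np.degrees(np.arctan2(d[1],d[0])))
chk()
E
```

```text
[0.4752 0.3206 0.12  ] [array([0.4827, 0.3642, 0.122 ]), array([0.4829, 0.3637, 0.116 ])] [np.float64(0.04426563978091475), np.float64(0.04380716949419962)] [np.float64(-9.809439345940756), np.float64(-10.240944990454327)]
[308. 142. 312. 263.] [0.4564 0.3876] [0.4346 0.2616] -99.79925340221087
[368. 140. 322. 141.] [0.5154 0.3781] [0.47   0.3861] 169.95219670882057
[367. 262. 369. 142.] [0.4939 0.2514] [0.516 0.376] 79.92126476525621
```

```bash
python3 - <<'E'
from h import *
a=np.radians(-10); x=np.array([np.cos(a),np.sin(a),0]); y=np.array([-np.sin(a),np.cos(a),0])
go([.4752,.320,.095],np.column_stack([y,x,[0,0,-1]]))
E
```

```text
shift mm (tool now) [  6.2  16.2 203.5]
turn deg [ 0.44  0.29 -1.05]  shift after turn [  4.8  17.9 203.4]
```

send_rows:
  plan:
    - [[0,0,0],[0.44,0.29,-1.05],0.6]
    - [[4.8,17.9,20],[0,0,0],0.6]
    - [[0,0,35],[0,0,0],0.6]
    - [[0,0,35],[0,0,0],0.6]
    - [[0,0,30],[0,0,0],0.6]
    - [[0,0,20],[0,0,0],0.6]
    - [[0,0,0],[0,0,0],0.6]
    - [[0,0,0],[0,0,0],0.6]
    - [[0,0,0],[0,0,0],0.6]
    - [[0,0,0],[0,0,0],0.6]

```text
clock: 15.4
tool_pos: [0.476, 0.3211, 0.1601]
ee_rot: [0.766, 0.643, 0.002, 0.0]
wrist_force: [0.4, -0.8, 0.5]
gripper_width: 0.601
gripper_force: 0.0
```

```bash
python3 - <<'E'
from h import *
a=np.radians(-10); x=np.array([np.cos(a),np.sin(a),0]); y=np.array([-np.sin(a),np.cos(a),0])
s=arm.observe(); print(s["clock"],s["wrist_force"])
go([.4752,.320,.095],np.column_stack([y,x,[0,0,-1]]))
T=pose();im=arm.camera("wrist"); cv2.imwrite("pics/w5.png",im); w=cam("wrist",T)
print(proj([[.4752,.320,.12]],w))
m=cv2.inRange(cv2.cvtColor(im,cv2.COLOR_BGR2HSV),(3,130,60),(22,255,255)); n,l,st,ce=cv2.connectedComponentsWithStats(m)
for i in range(1,n):
    if st[i,4]>200: print("orange",st[i],ce[i])
E
```

```text
15.4 [ 0.4283 -0.8015  0.4986]
shift mm (tool now) [-1.4 -0.7 65.1]
turn deg [ 0.12 -0.14  0.01]  shift after turn [-1.3 -0.6 65.1]
[[322.2064 274.0932]]
orange [ 608  206   32   52 1326] [625.7798 231.9449]
orange [ 302  234   42   62 1987] [322.5269 265.3608]
orange [ 175  332   29   76 1122] [185.8289 369.9599]
orange [445 332  28  76 964] [461.3683 369.8631]
orange [ 192  390  432   57 6500] [427.8094 437.6323]
```

send_rows:
  plan:
    - [[-1.3,-0.5,25],[0.1,-0.1,0],0.6]
    - [[0,0,25],[0,0,0],0.6]
    - [[0,0,15],[0,0,0],0.6]
    - [[0,0,0],[0,0,0],0.6]
    - [[0,0,0],[0,0,0],0]
    - [[0,0,0],[0,0,0],0]
    - [[0,0,0],[0,0,0],0]
    - [[0,0,0],[0,0,0],0]
    - [[0,0,0],[0,0,0],0]
    - [[0,0,0],[0,0,0],0]

```text
clock: 16.7
tool_pos: [0.4752, 0.32, 0.0948]
ee_rot: [0.766, 0.643, 0.0, -0.0]
wrist_force: [-0.4, -0.5, 5.6]
gripper_width: 0.263
gripper_force: 30.0
```

send_rows:
  plan:
    - [[0,0,-5],[0,0,0],0]
    - [[0,0,-25],[0,0,0],0]
    - [[0,0,-35],[0,0,0],0]
    - [[0,0,-40],[0,0,0],0]
    - [[0,0,-40],[0,0,0],0]
    - [[0,0,-40],[0,0,0],0]
    - [[0,0,-25],[0,0,0],0]
    - [[0,0,0],[0,0,0],0]
    - [[0,0,0],[0,0,0],0]
    - [[0,0,0],[0,0,0],0]

```text
clock: 17.95
tool_pos: [0.4743, 0.3194, 0.3025]
ee_rot: [0.766, 0.643, -0.002, -0.0]
wrist_force: [-1.4, -0.1, -1.8]
gripper_width: 0.266
gripper_force: 30.0
```

```bash
python3 - <<'E'
from sad import *
S=saddle(.5841,.0436,-11); Rm=np.column_stack([S[:3,1],S[:3,0],-S[:3,2]])
s=arm.observe(); print(s["clock"],s["wrist_force"],s["tool_pos"],s["gripper_width"])
im=arm.camera("wrist"); cv2.imwrite("pics/w6.png",im)
k=arm.calibration("wrist"); K=np.array(k["camera_matrix"]); H=np.linalg.inv(k["hand_eye"])
# pin in hand: TCP at pin z=+30
print("top",proj([[0,0,-.025]],(K,H)),"collar rim +x",proj([[.018,0,.025],[0,.018,.03],[0,-.018,.03]],(K,H)),"tip",proj([[0,0,.088]],(K,H)))
m=cv2.inRange(cv2.cvtColor(im,cv2.COLOR_BGR2HSV),(3,130,60),(22,255,255)); n,l,st,ce=cv2.connectedComponentsWithStats(m)
for i in range(1,n):
    if st[i,4]>200: print("orange",st[i],ce[i])
g=cv2.cvtColor(im,cv2.COLOR_BGR2GRAY)
for r in range(160,300,6): print(r,g[r,280:368:4])
go((S@[0,.068,.18,1])[:3],Rm)
E
```

```text
17.95 [-1.4313 -0.0843 -1.7677] [0.4743 0.3194 0.3025] 0.2658976468423124
top [[323.5049 332.1857]] collar rim +x [[323.3804 248.1338]
 [358.0815 278.5501]
 [288.7131 278.6076]] tip [[323.3332 246.7364]]
orange [518 180  38  35 805] [533.1503 196.1453]
orange [ 292  264   64   86 4352] [323.2243 311.2454]
orange [252 332  18  76 722] [258.5734 369.7313]
orange [379 332  16  76 666] [388.1081 369.7207]
orange [ 109  390  430   57 6565] [345.5584 437.7808]
160 [168 113 111 112 173 197 198 197 198 165  35  53  47 158 198 198 198 198
 197 171 166 170]
166 [170 112 112 110 174 197 197 198 197 195  76  85  87 134 198 198 199 198
 199 171 167 169]
172 [172 113 111 110 167 197 198 198 198 198 158  88 107 193 199 198 199 199
 199 169 167 167]
178 [171 112 112 110 166 198 198 198 198 198 197 197 198 198 198 199 199 199
 199 169 166 165]
184 [170 118 111 110 160 197 198 198 198 198 197 198 198 198 199 199 198 198
 198 167 167 164]
190 [169 119 109 111 159 197 198 197 198 198 198 198 198 198 199 199 199 199
 198 168 168 165]
196 [166 124 108 111 151 198 198 198 198 198 198 197 197 199 199 199 19
[... 985 characters left out ...]
6 168 165  96 111 111 112 111 112 112 113 114 111 108 111 112 112
 144 168 166 167]
268 [163 165 168 115 112 112 112 107  58  59  59  64  66  68  84 112 113 115
 117 156 166 167]
274 [ 35  32  30  34  64 115  74  54  55  60  60  65  66  69  70  71 103  97
  67  32  33  30]
280 [ 32  31  29  31  22 101  54  55  57  59  62  65  67  69  70  72  75  92
  17  32  32  31]
286 [33 31 32 27 25 89 54 56 58 59 62 65 68 69 70 72 72 87 17 30 32 33]
292 [31 32 37 19 21 53 55 57 58 61 63 66 68 69 70 71 71 80 16 24 30 32]
298 [32 31 32 18 21 54 57 56 58 62 65 66 67 68 71 72 72 62 10 17 32 31]
shift mm (tool now) [-183.    67.2   27. ]
turn deg [-30.16  -0.14   1.02]  shift after turn [-181.8   47.5   58.4]
```

Pin is held straight: its tip is at column 324 in the wrist picture (predicted 323), collar and handle centred. I tilt and carry it above the green-post bore.

send_rows:
  plan:
    - [[0,0,0],[-10,0,0.5],0]
    - [[0,0,0],[-10,0,0.5],0]
    - [[0,0,0],[-10.1,-0.1,0],0]
    - [[-30.3,7.9,9.7],[0,0,0],0]
    - [[-30.3,7.9,9.7],[0,0,0],0]
    - [[-30.3,7.9,9.7],[0,0,0],0]
    - [[-30.3,7.9,9.7],[0,0,0],0]
    - [[-30.3,7.9,9.7],[0,0,0],0]
    - [[-30.3,7.9,9.7],[0,0,0],0]
    - [[0,0,0],[0,0,0],0]

```text
clock: 19.25
tool_pos: [0.5086, 0.126, 0.2762]
ee_rot: [0.746, 0.613, 0.164, 0.2]
wrist_force: [0.3, 0.5, -1.4]
gripper_width: 0.271
gripper_force: 30.0
```

```bash
cat > chk.py <<'E'
from sad import *
S=saddle(.5841,.0436,-11); Rm=np.column_stack([S[:3,1],S[:3,0],-S[:3,2]])
s=arm.observe(); print(s["clock"],s["wrist_force"],s["gripper_width"],s["q"])
go((S@[0,.068,.038,1])[:3],Rm)
print("S coords of TCP",np.linalg.inv(S)@[*s["tool_pos"],1]*1000, "tip",(np.linalg.inv(S)@pose()@[0,0,.088,1]*1000))
E
python3 chk.py
```

```text
19.25 [ 0.2687  0.4725 -1.3809] 0.2707164893705065 [ 0.3739  0.0689  2.1057 -0.5156  0.5771  0.9497]
shift mm (tool now) [  1.8  -0.1 142.2]
turn deg [-0.06  0.1  -0.16]  shift after turn [  1.5  -0.3 142.3]
S coords of TCP [   0.2743   66.4934  180.2502 1000.    ] tip [   0.1747   66.3411   92.2504 1000.    ]
```

send_rows:
  plan:
    - [[1.5,-0.3,20],[0,0.1,-0.1],0]
    - [[0,0,25],[0,0,0],0]
    - [[0,0,20],[0,0,0],0]
    - [[0,0,10],[0,0,0],0]
    - [[0,0,0],[0,0,0],0]
    - [[0,0,0],[0,0,0],0]
    - [[0,0,0],[0,0,0],0]
    - [[0,0,0],[0,0,0],0]
    - [[0,0,0],[0,0,0],0]
    - [[0,0,0],[0,0,0],0]

```text
clock: 20.5
tool_pos: [0.5461, 0.1225, 0.2125]
ee_rot: [0.745, 0.615, 0.166, 0.199]
wrist_force: [0.2, 0.6, -1.4]
gripper_width: 0.269
gripper_force: 30.0
```

```bash
python3 chk.py; python3 - <<'E'
from sad import *
S=saddle(.5841,.0436,-11); T=pose(); im=arm.camera("wrist"); cv2.imwrite("pics/w7.png",im); w=cam("wrist",T)
t=np.linspace(0,2*np.pi,13)
print("eye",proj([(S@[.011*np.cos(a),.068+.011*np.sin(a),.008,1])[:3] for a in t[::3]],w).round(1).tolist())
print("tip",proj([(T@[.0035*np.cos(a),.0035*np.sin(a),.088,1])[:3] for a in t[::3]],w).round(1).tolist())
g=cv2.cvtColor(im,cv2.COLOR_BGR2GRAY)
for r in range(200,262,4): print(r,g[r,284:364:4])
E
```

```text
20.5 [ 0.2291  0.6353 -1.3714] 0.269097349084869 [ 0.3322  0.2289  2.1007 -0.6472  0.4247  1.0658]
shift mm (tool now) [-2.4 -1.  68.2]
turn deg [ 0.06 -0.15  0.06]  shift after turn [-2.2 -0.9 68.3]
S coords of TCP [   0.9092   70.2028  106.2501 1000.    ] tip [   1.0069   70.4341   18.2504 1000.    ]
eye [[337.3, 245.8], [321.5, 230.5], [305.7, 245.8], [321.5, 260.8], [337.3, 245.8]]
tip [[322.9, 241.5], [328.2, 246.6], [322.9, 251.6], [317.7, 246.6], [322.9, 241.5]]
200 [20 20 17 18 17 19 15 18 18 21 20 21 18 20 19 19 20 19 18 70]
204 [32 32 34 35 33 34 34 33 33 34 34 34 34 34 34 34 34 33 40 41]
208 [27 31 38 38 37 38 38 38 37 38 39 38 39 38 38 38 39 39 43 42]
212 [25 25 31 51 51 51 51 50 51 52 50 51 51 50 51 50 51 29 37 40]
216 [ 27  24 102 147 168 193 193 194 196 192 196 195 196 196 194 194 194  66
  28  27]
220 [ 27  24 109 154 159 203 206 208 210 206 210 207 210 210 206 177 165  66
  27  27]
224 [ 28  25 101 154 155 155 200 208 210 206 210 208 209 210 187 156 156  49
  27  26]
228 [ 36  26  92 153 154 155 172 208 210 205 210 206 209 178 156 156 157  49
  26  28]
232 [ 35  33 131 165 155 154 155 209 215 217 210 179 200 158 155 155 156  47
  27  29]
236 [ 38  35 111 204 205 201 206 135 187 219 216 218 131 151 156 156 156  37
  27  28]
240 [ 37  35 108 204 205 207 132  98 112 162 212 219 126 103 156 156 155  37
  27  29]
244 [ 36  35 108 204 205 213  57  29  99  94 105 134  21  60 154 156 155  37
  25  29]
248 [ 36  33  93 204 205 212 102  37  87  94 103 111 109  85 154 155 155  29
  26  31]
252 [ 36  34  90 204 205 196 114 110 123 126 128 149 159 130 135 155 155  27
  27  26]
256 [ 36  36  89 204 167 113 129 129 129 130 129 134 181 183 178 130 152  28
  25  26]
260 [ 37  35  80 167 126 129 129 129 128 130 132 158 179 177 174 176 159  42
  25  24]
```

The real eye in the picture (columns 307–337, top at row 232) matches the model. I correct 2 mm sideways and go on in.

send_rows:
  plan:
    - [[-1.2,-0.5,0],[0,-0.1,0],0]
    - [[-1,-0.4,0],[0,0,0],0]
    - [[0,0,0],[0,0,0],0]
    - [[0,0,5],[0,0,0],0]
    - [[0,0,5],[0,0,0],0]
    - [[0,0,5],[0,0,0],0]
    - [[0,0,5],[0,0,0],0]
    - [[0,0,0],[0,0,0],0]
    - [[0,0,0],[0,0,0],0]
    - [[0,0,0],[0,0,0],0]

```text
clock: 21.8
tool_pos: [0.5548, 0.1186, 0.1947]
ee_rot: [0.745, 0.615, 0.165, 0.2]
wrist_force: [0.8, -0.2, -1.9]
gripper_width: 0.266
gripper_force: 30.0
```

```bash
python3 chk.py
```

```text
21.8 [ 0.8025 -0.2025 -1.8778] 0.26555174405439647 [ 0.3182  0.2713  2.099  -0.7001  0.3881  1.1122]
shift mm (tool now) [-0.1 -0.1 48.3]
turn deg [ 0.07 -0.06  0.06]  shift after turn [-0.1 -0.1 48.3]
S coords of TCP [   0.0547   68.0606   86.2718 1000.    ] tip [   0.1576   68.1462   -1.7281 1000.    ]
```

Aligned to 0.1 mm and free of contact; I insert most of the way.

send_rows:
  plan:
    - [[0,0,5],[0,0,0],0]
    - [[0,0,5],[0,0,0],0]
    - [[0,0,5],[0,0,0],0]
    - [[0,0,5],[0,0,0],0]
    - [[0,0,5],[0,0,0],0]
    - [[0,0,5],[0,0,0],0]
    - [[0,0,5],[0,0,0],0]
    - [[0,0,5],[0,0,0],0]
    - [[0,0,0],[0,0,0],0]
    - [[0,0,0],[0,0,0],0]

```text
clock: 23.05
tool_pos: [0.5744, 0.1148, 0.16]
ee_rot: [0.745, 0.615, 0.165, 0.2]
wrist_force: [0.8, -0.2, -1.4]
gripper_width: 0.267
gripper_force: 30.0
```

```bash
python3 chk.py
```

```text
23.05 [ 0.7989 -0.2458 -1.3909] 0.2673989891063038 [ 0.2966  0.3594  2.0832 -0.8212  0.3259  1.2242]
shift mm (tool now) [-0.1 -0.   8.2]
turn deg [ 0.05 -0.05  0.06]  shift after turn [-0.1 -0.   8.2]
S coords of TCP [   0.0094   68.0606   46.1713 1000.    ] tip [   0.0932   68.1336  -41.8286 1000.    ]
```

send_rows:
  plan:
    - [[0,0,4],[0,0,0],0]
    - [[0,0,2],[0,0,0],0]
    - [[0,0,1],[0,0,0],0]
    - [[0,0,0.7],[0,0,0],0]
    - [[0,0,0.6],[0,0,0],0]
    - [[0,0,0.5],[0,0,0],0]
    - [[0,0,0],[0,0,0],0]
    - [[0,0,0],[0,0,0],0]
    - [[0,0,0],[0,0,0],0]
    - [[0,0,0],[0,0,0],0]

```text
clock: 24.3
tool_pos: [0.5785, 0.114, 0.1529]
ee_rot: [0.745, 0.615, 0.165, 0.2]
wrist_force: [-4.5, 0.5, 6.5]
gripper_width: 0.266
gripper_force: 30.0
```

```bash
python3 chk.py
```

```text
24.3 [-4.5226  0.5417  6.4599] 0.2664488505668592 [ 0.2924  0.3774  2.0793 -0.8521  0.3142  1.2533]
shift mm (tool now) [-0.1 -0.1 -0.1]
turn deg [ 0.09 -0.06  0.06]  shift after turn [-0.1 -0.1 -0.1]
S coords of TCP [   0.069    68.0908   37.9414 1000.    ] tip [   0.2001   68.1755  -50.0585 1000.    ]
```

Collar is on the bar at the expected depth with about 10 N of normal force. I push slightly more, release and back off.

send_rows:
  plan:
    - [[0,0,0.7],[0,0,0],0]
    - [[0,0,0],[0,0,0],0]
    - [[0,0,-0.5],[0,0,0],0.5]
    - [[0,0,0],[0,0,0],0.5]
    - [[0,0,0],[0,0,0],0.5]
    - [[0,0,0],[0,0,0],0.5]
    - [[0,0,-15],[0,0,0],0.5]
    - [[0,0,-30],[0,0,0],0.5]
    - [[0,0,-40],[0,0,0],0.5]
    - [[0,0,-40],[0,0,0],0.5]

```text
clock: 25.55
tool_pos: [0.5166, 0.1258, 0.261]
ee_rot: [0.745, 0.615, 0.165, 0.2]
wrist_force: [0.2, -0.3, 1.0]
gripper_width: 0.502
gripper_force: 0.0
```

send_rows:
  plan:
    - [[0,0,-30],[0,0,0],0.5]
    - [[0,0,-20],[0,0,0],0.5]
    - [[0,0,0],[0,0,0],0.5]
    - [[0,0,0],[0,0,0],0.5]
    - [[0,0,0],[0,0,0],0.5]
    - [[0,0,0],[0,0,0],0.5]
    - [[0,0,0],[0,0,0],0.5]
    - [[0,0,0],[0,0,0],0.5]
    - [[0,0,0],[0,0,0],0.5]
    - [[0,0,0],[0,0,0],0.5]

```text
clock: 26.8
tool_pos: [0.4928, 0.1306, 0.3037]
ee_rot: [0.745, 0.615, 0.165, 0.2]
wrist_force: [-0.2, -0.1, -0.4]
gripper_width: 0.501
gripper_force: 0.0
```

```bash
python3 chk.py; python3 - <<'E'
from sad import *
S=saddle(.5841,.0436,-11); T=pose(); im=arm.camera("wrist"); cv2.imwrite("pics/w8.png",im)
sc=arm.camera("scene"); sd=arm.camera("side")
P=lambda x,y,z:(S@[x,y,z,1])[:3]
for n,i in (("wrist",im),("scene",sc),("side",sd)):
    w=cam(n,T); m=cv2.inRange(cv2.cvtColor(i,cv2.COLOR_BGR2HSV),(3,130,60),(22,255,255)); k,l,st,ce=cv2.connectedComponentsWithStats(m)
    e=proj([P(0,.068,.013),P(0,.068,.038),P(0,.068,.063)],w); print(n,"expected",e.round(1).tolist())
    for j in range(1,k):
        if st[j,4]>20 and np.hypot(*(ce[j]-e[1]))<60: print(" orange",st[j],ce[j].round(1))
    cal=proj([P(.012*np.cos(a),.068+.012*np.sin(a),z) for a in np.linspace(0,6.28,20) for z in (.013,.063)],w); print(" model bbox",cal.min(0).round(),cal.max(0).round())
for c in ("scene","side"):
    for t in ["stain_jar","oil_bottle","beaker","tip_box","slide_box","petri_dish","bar","pin"]: print(c,t,[(np.round(r["extent"]).tolist(),round(r["score"],2)) for r in arm.boxes_of(t,c)[:1]])
E
```

```text
26.8 [-0.1588 -0.0723 -0.4394] 0.5007719570333268 [ 0.3992  0.0042  2.1001 -0.481   0.6457  0.92  ]
shift mm (tool now) [ -0.1  -0.  174.2]
turn deg [ 0.06 -0.05  0.06]  shift after turn [  0.1   0.1 174.2]
S coords of TCP [  -0.147    67.9393  212.1725 1000.    ] tip [  -0.0571   68.0188  124.1726 1000.    ]
wrist expected [[322.9, 213.6], [322.9, 219.1], [323.0, 225.6]]
 orange [310 204  27  36 776] [323.2 221.8]
 orange [280 231   6  56  63] [281.1 257.5]
 orange [346 231  21   7  29] [355.8 232.7]
 orange [297 234   6  23  26] [301.3 243.7]
 model bbox [309. 201.] [337. 240.]
scene expected [[350.9, 261.8], [356.1, 249.9], [361.4, 237.8]]
 orange [346 235  21  29 358] [355.8 249.2]
 orange [316 263  16  15  83] [323.6 270.3]
 model bbox [345. 235.] [368. 265.]
side expected [[289.5, 247.4], [294.0, 241.0], [298.5, 234.4]]
 orange [281 224  16  16  28] [289.  232.5]
 orange [287 230  17  21 198] [294.6 239.7]
 model bbox [285. 230.] [303. 251.]
scene stain_jar [([258.0, 174.0, 279.0, 201.0], 0.69)]
scene oil_bottle [([386.0, 363.0, 411.0, 408.0], 0.87)]
scene beaker [([162.0, 225.0, 204.0, 272.0], 0.77)]
scene tip_box [([130.0, 187.0, 184.0, 232.0], 0.64)]
scene slide_box [([453.0, 355.0, 564.0, 450.0], 0.93)]
scene petri_dish [([343.0, 214.0, 371.0, 232.0], 0.95)]
scene bar [([296.0, 222.0, 362.0, 271.0], 0.86)]
scene pin [([338.0, 236.0, 370.0, 291.0], 0.87)]
side stain_jar [([371.0, 200.0, 384.0, 219.0], 0.77)]
side oil_bottle [([214.0, 305.0, 234.0, 336.0], 0.92)]
side beaker [([277.0, 186.0, 298.0, 219.0], 0.68)]
side tip_box [([306.0, 167.0, 324.0, 195.0], 0.76)]
side slide_box [([209.0, 353.0, 282.0, 431.0], 0.79)]
side petri_dish [([371.0, 251.0, 390.0, 270.0], 0.56)]
side bar [([284.0, 229.0, 305.0, 253.0], 0.71)]
side pin [([286.0, 228.0, 304.0, 254.0], 0.55)]
```

The pin's handle is where the fully seated model predicts in all three cameras, within a pixel or so. The loose items have not moved, so I hand the job in.

```bash
python3 -c "
from rig import arm
print(arm.job_done())"
```

```text
the job is handed in; nothing more can be done
None
```

The bar lies flat in both ear pockets, the pin is fully home in the ear by the green post with its collar on the bar, nothing else was moved, and I handed the job in at about 28 s on the robot's clock; no verdict came back.

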